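# Key the sample carousel's hub to its drive shaft

### The job

The hub of the sample carousel is loose on its drive shaft. Take the taper key out of its blue rack, slip it thin end down, red end of its head outward, into the keyway gap between hub and shaft, and tap or press it down by its head until it is wedged tight and stays so when you let go. Be firm but never so forceful that the hub could crack, and leave the bottle, the jar and the beaker where they stand.

Things in the scene. Friction and masses are not known exactly. Their poses are not given: they have to be found in the camera images.
- carousel: Bench sample carousel, fixed: grey drive box 150 x 150 x 46 mm, white disc (radius 100, top at z = 58 mm) with red-capped vials near its rim (tops at 84 mm), and in the middle a square aluminium clamping hub 72 x 72 mm, z = 58 to 103 mm, with the steel drive shaft (22 mm, flat side facing -x) flush in it. Origin: underside, on the hub's axis; z up. The keyway is on the -x side of the shaft.
- hub_top (a point): Hub's axis at its top (z = 103 mm). How tight: pressed down with 14 to 18 N and let go, the key is tight and holds itself; with less than 11 N it may stay loose. The hub cracks if the key is squeezed in it with over 34 N, which a downward push of about 24 N can do. Once the key touches both sides the push needed grows 4 to 5 N per mm. Key faces are oiled (friction about 0.3).
- keyway (a point): Point in the keyway's mouth, at the hub's top, 4 mm to +x of the cheek's edge and midway along the slot's 18 mm width (y); axes as the carousel's. The slot lies between the dark steel cheek (-x side) and the shaft's upright flat (+x side) and is open below (free to 55 mm under the hub's top). A key tip centred here clears both sides by 2 mm or more.
- cheek_edge (a point): Upper inner edge of the hub's dark cheek, 19.5 mm to -x of the hub's axis. Its face slopes 1:6 inward going down, as the key's taper; it gives 1 mm for 40 N. The shaft's flat lies 8 to 12.5 mm to +x of this edge, differently each time and not measured, so the depth where the key tightens (tip 24 to 51 mm below the hub's top at first touch of both sides) must be felt.
- key: Steel taper key, loose, about 150 g, 98 mm tall, upright in the blue rack, hanging by its head. Origin: middle of its thin lower end (4 mm thick in x, 14 mm wide in y); z up to the head. Flat back upright at x = +2 mm; tapered face slopes from x = -2 mm at the tip to -12.7 mm at z = 64 mm (1:6). In the keyway its x must point as the carousel's x: flat back to the shaft.
- key_tip (a point): middle of the key's thin lower end; axes as the key's
- key_head (a point): Middle of the top face of the key's head, where to tap: 98 mm above the tip, 6 mm to -x of the key's origin. The head is a yellow block, z = 64 to 98 mm and x = -19 to +7 mm of the key, 16 mm wide in y (grip it across y); its outer end (-x, the tapered side) is red.
- rack: Blue plastic holder, fixed, 60 x 60 mm, 70 mm tall, with one pocket open at the top in which the key stands with about 1 mm of play, tip 6 mm above the bench; the key's head rests on its top. Origin: on the bench, under the key's tip; same axes as the key's at the start.
- amber: amber glass bottle with a red cap, diameter 60, height 130 mm, bystander; origin at the centre of its underside
- jar: small white jar, diameter 44, height 60 mm, bystander; origin at the centre of its underside
- beaker: glass beaker, diameter 60, height 70 mm, bystander; origin at the centre of its underside
Not all that is in view belongs to the job. What is shaped like the key but pink or purple is not meant.

How it is judged:
By the outcome, as a careful person would: the job done as asked, in the order asked, and still so for the second after the job is handed in, with the robot touching nothing.
It also fails if it takes over 54 s, if anything falls off the work surface, if the arm or the gripper's body presses on something with over 40 N, if the wrist force passes 120 N, or if a joint passes its speed limit or range.

### The arm

A 6-joint arm with a two-finger parallel gripper is mounted at the origin on the work surface. World frame = base frame: x ahead of the robot, y to its left, z up, the work surface at z = 0. Lengths are in m, angles in rad, forces in N, time in s.
With the tool pointing down it reaches from about 0.35 to 0.875 m from the base axis. Payload 4.2 kg.
Tool frame: the origin (TCP) lies at the very end of the fingers, on their centre line; the grasp point (between the pads) lies 19 mm behind it (tcp_to_grasp is the z of the grasp point in the tool frame, in m); z points along the fingers, y is the line along which they close (so a half turn about z gives the same grasp; the last joint's range is limited). The gripper opens to 85 mm and grips with 20 to 120 N. Pads are 22 mm wide; open, the fingers measure 114 mm over their backs; the gripper's body (76 mm by 85 mm) begins 54 mm behind the grasp point. The pads swing forward as they close: fully open they stand 13 mm farther back than shut.
Start: joints at [1.528, 0.385, 0.008, 0, -1.194, -0.259], TCP at [0.186, 0.597, 0.231] pointing down, gripper open.
Joint ranges: [-3.14, 3.14], [-1.21, 2.06], [-1.07, 1.41], [-3.16, 2.05], [-2.99, -0.16], [-3.1, 3.1]. Speed limits (rad/s): [2.79, 2.79, 3.14, 3.14, 3.14, 3.14].

### API

Orientations are given as a unit quaternion [w, x, y, z].
In Python, from workcell import * gives the robot as it stands.
- The arm moves only by the shell command python3 -m creep 'ROWS' [OPENING] [FORCE]. ROWS is JSON, a list of rows, each an object with "translation": the shift along the world's x, y, z in mm, a list of three; "turn": the turn, a rotation vector about the world's x, y, z in rad, a list of three. A call has 1 to 5 rows; each row shifts and turns the commanded pose from where the row before left it; what a row does not reach is not made up. A row lasts 1/8 s, in which the tool goes at most 62.5 mm and 10.7 degrees, less where a joint would pass 70% of its speed; a pose out of reach is approached as far as the arm can. A call is refused whole if a number of a shift passes 62.5 or a number of a turn 0.188, either way. A call with a gripper value outside its range is refused whole. OPENING is the finger opening in mm, from 0 to 85.4, set as the call begins (- or left out, the last holds). The fingers move at their own pace and stop on an object; FORCE is the grip in N (left out, the last holds). Time passes only in rows, so rows that do not move let the fingers close. It gives the time, the measured TCP pose, the force, the opening and the grip force at its end, in the units of the state.
- state(): the state, without advancing time (a new reading comes with each control period).
- grab_frame(name): name is "side" or "top" or "wrist"; returns a dict with "pixels" (384x512x3 uint8, red, green, blue), "vertical_fov" (degrees; the focal length in pixels is half the picture's height over the tangent of half this angle, whatever the lens; pixels are square), "cx", "cy" (the principal point, pixels), "extrinsics" (4x4, takes a point from world to camera coordinates). Camera axes: x right, y down, z forward; pixel columns grow to the right and rows downward; lengths in m; the calibration is good to about 2 mm. A picture is of the moment at which its call begins. There is no depth.
- sign_off(): hands the job in; it is judged then, once.
The state is a dict: "time_s": time; "q": joint angles; "dq": joint speeds; "joint_efforts": joint torques, N m; "position": TCP position; "tool_rot": TCP orientation; "force": force on the tool from outside, world axes, zero at the start; "ft_torque": the same for the moment, N m; "width": finger opening in m; "grasp_force": force on a finger pad.
Only numpy, scipy, OpenCV 4.12 (cv2) and the standard library are available. Lean on these libraries where they do the work, as an engineer would, in place of code of your own. Each camera call takes 0.05 s, during which the arm holds its last target. There are 200 camera calls.

## Working session

There is one attempt and no reset: what is moved stays moved. The work goes in short steps, Python scripts to look and compute and a shell command to move; the robot and the scene stay as the last step left them, time stands still between calls to the robot, and variables do not carry over. Pictures are saved under pics/ and viewed, at most 10 in all, crops included, and the job is handed in when it is done.

```bash
mkdir -p pics; cat > h.py <<'E'
from workcell import *
import numpy as np, cv2
def cam(n):
    f=grab_frame(n); im=np.array(f["pixels"]); 
    fl=im.shape[0]/2/np.tan(np.radians(f["vertical_fov"])/2)
    return im,fl,f["cx"],f["cy"],np.array(f["extrinsics"])
def ray(c,u,v):
    im,fl,cx,cy,E=c; R=E[:3,:3];t=E[:3,3]
    return -R.T@t, R.T@np.array([(u-cx)/fl,(v-cy)/fl,1])
def onz(c,u,v,z):
    o,d=ray(c,u,v); return o+d*(z-o[2])/d[2]
def proj(c,p):
    im,fl,cx,cy,E=c; q=E[:3,:3]@np.array(p)+E[:3,3]; return np.array([cx+fl*q[0]/q[2],cy+fl*q[1]/q[2]])
def save(im,n): cv2.imwrite("pics/"+n,cv2.cvtColor(im,cv2.COLOR_RGB2BGR))
E
python3 - <<'E'
from h import *
a=cam("top");b=cam("side")
for c in(a,b): print(ray(c,c[2],c[3]),c[1])
w=cv2.resize(a[0],(800,600)); save(w,"top.png"); save(cv2.resize(b[0],(800,600)),"side.png"); print(state())
E
```

```text
(array([ 0.51795658, -0.03733591,  1.2259423 ]), array([ 0.04475777, -0.02573885, -0.99866624])) 461.541592051995
(array([ 0.54270708, -0.67869474,  0.55262609]), array([ 0.06248714,  0.79922796, -0.59777088])) 411.24382002681807
{'time_s': 0.1, 'q': array([ 1.52761516e+00,  3.85475779e-01,  6.77912178e-03, -4.22544112e-04,
       -1.19397586e+00, -2.58596047e-01]), 'dq': array([ 0.00034457, -0.00110615,  0.00180758,  0.00071417, -0.00030754,
        0.00061641]), 'joint_efforts': array([ 5.64174866e-05, -3.93320489e+01,  1.88929331e+01,  4.19785470e+00,
       -2.58245695e-03,  7.37031769e-06]), 'position': array([0.18559598, 0.59627732, 0.23034166]), 'tool_rot': array([ 9.53771704e-04,  9.88625725e-01, -1.50393674e-01, -9.43932378e-05]), 'force': array([-0.50845045,  0.96567836,  0.46296566]), 'ft_torque': array([ 0.00311426, -0.00235638,  0.03088444]), 'grasp_force': 0.0, 'width': 0.08553120182773218}
```

View pics/top.png

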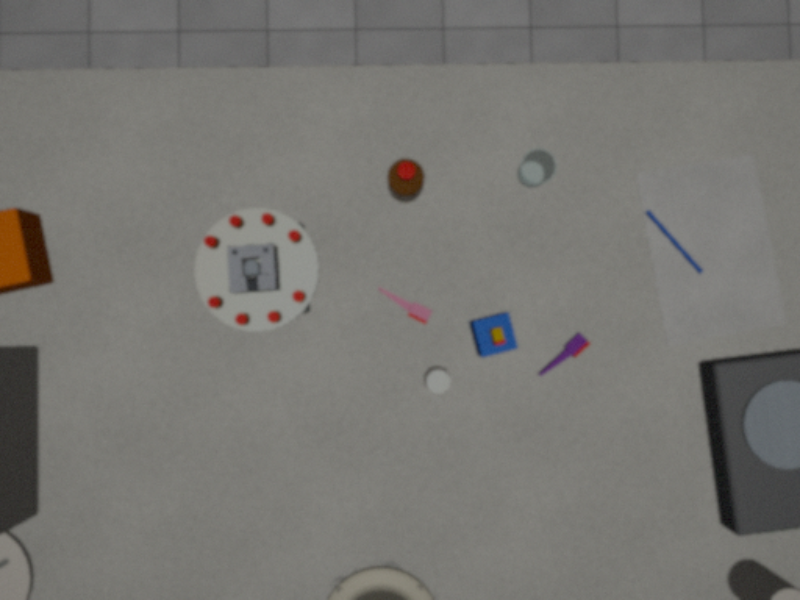

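View pics/side.png

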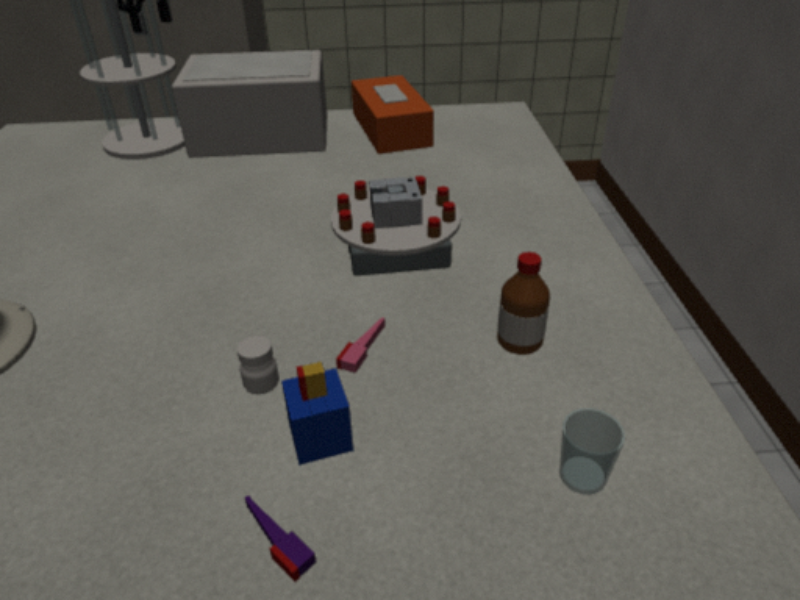

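The top view shows three candidates: a yellow head with a red end in the blue rack at (497,336), a pink lookalike at (407,305) and a purple one at (567,352). I choose the yellow one in the blue rack. The hub is at about (253,268), with its slot on the lower (-x) side.

```bash
python3 - <<'E'
from h import *
a=cam("top");b=cam("side")
H=cv2.cvtColor(a[0],cv2.COLOR_RGB2HSV)
def reg(x0,x1,y0,y1):
    m=np.zeros(H.shape[:2],bool); m[y0:y1,x0:x1]=1; return m
r=reg(300,333,198,230)
yel=r&(H[...,0]>14)&(H[...,0]<35)&(H[...,1]>120)
red=r&((H[...,0]<10)|(H[...,0]>170))&(H[...,1]>120)
blue=r&(H[...,0]>100)&(H[...,0]<130)&(H[...,1]>120)
for n,m,z in(("yel",yel,.104),("red",red,.1),("head",yel|red,.104)):
    p=np.argwhere(m)[:,::-1]; c=p.mean(0); print(n,len(p),c,onz(a,*c,z), cv2.minAreaRect(p.astype(np.float32)))
hub=reg(135,190,145,200)
# hub bluish-grey darker than white disc
g=cv2.cvtColor(a[0],cv2.COLOR_RGB2GRAY)
def crop(c,x0,x1,y0,y1,s): return cv2.resize(c[0][y0:y1,x0:x1],None,fx=s,fy=s,interpolation=cv2.INTER_CUBIC)
A=crop(a,135,185,147,197,8);B=crop(a,295,345,190,240,8)
save(np.hstack([A,B]),"crop.png")
# vials
vr=reg(120,210,130,215)&((H[...,0]<10)|(H[...,0]>170))&(H[...,1]>130)
n,l,s,c=cv2.connectedComponentsWithStats(vr.astype(np.uint8))
P=np.array([onz(a,*c[i],.084) for i in range(1,n) if s[i,4]>5]); print(P.round(4)); 
E
```

```text
yel 49 [317.91836735 213.93877551] [ 0.48436776 -0.19392416  0.104     ] ((317.79998779296875, 213.90000915527344), (7.905693531036377, 6.008327484130859), 71.56504821777344)
red 8 [319.25 218.75] [ 0.47246091 -0.19742071  0.1       ] ((319.076904296875, 218.8845977783203), (0.9805806875228882, 6.079599857330322), 78.69007110595703)
head 57 [318.10526316 214.61403509] [ 0.48271873 -0.19433523  0.104     ] ((318.0588684082031, 214.73532104492188), (9.701424598693848, 6.063390731811523), 75.96376037597656)
[[0.675  0.163  0.084 ]
 [0.672  0.2131 0.084 ]
 [0.6474 0.121  0.084 ]
 [0.6408 0.2523 0.084 ]
 [0.5515 0.1157 0.084 ]
 [0.5458 0.2473 0.084 ]
 [0.5182 0.2051 0.084 ]
 [0.5204 0.1549 0.084 ]]
```

View pics/crop.png

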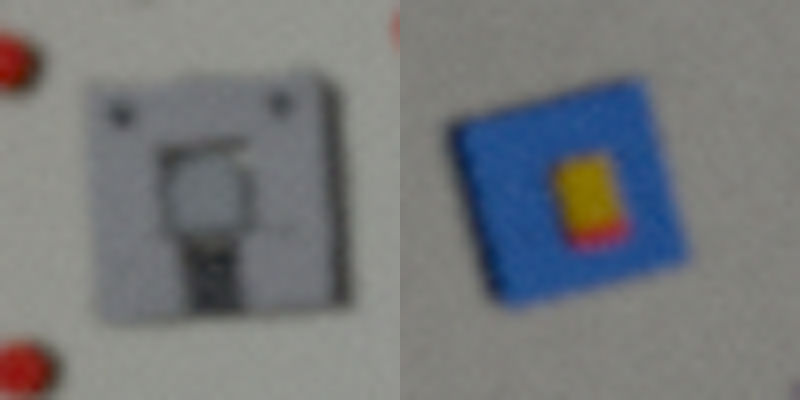

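The close crop shows the yellow head at (590,200) with its red end pointing down and to the right, so the key's yaw is about +13°. The hub's yaw is about +3°, with its slot below the shaft. I'm now moving above the key.

```bash
python3 -m creep '[{"translation":[21,-56,0],"turn":[0,0,0.038]},{"translation":[21,-56,0],"turn":[0,0,0.038]},{"translation":[21,-56,0],"turn":[0,0,0.038]},{"translation":[21,-56,0],"turn":[0,0,0.038]},{"translation":[21,-56,0],"turn":[0,0,0.038]}]' 85
python3 -m creep '[{"translation":[21,-56,0],"turn":[0,0,0.038]},{"translation":[21,-56,0],"turn":[0,0,0.038]},{"translation":[21,-56,0],"turn":[0,0,0.038]},{"translation":[21,-56,0],"turn":[0,0,0.038]},{"translation":[21,-56,0],"turn":[0,0,0.038]}]'
python3 -m creep '[{"translation":[21,-56,0],"turn":[0,0,0.038]},{"translation":[21,-56,0],"turn":[0,0,0.038]},{"translation":[21,-56,0],"turn":[0,0,0.038]},{"translation":[21,-56,0],"turn":[0,0,0.038]},{"translation":[0,0,0],"turn":[0,0,0]}]'
python3 -m creep '[{"translation":[0,0,0],"turn":[0,0,0]},{"translation":[0,0,0],"turn":[0,0,0]}]'
python3 - <<'E'
from h import *
w=cam("wrist"); save(cv2.resize(w[0],(800,600)),"w1.png"); print(state()["q"],ray(w,w[2],w[3]))
H=cv2.cvtColor(w[0],cv2.COLOR_RGB2HSV)
yel=((H[...,0]>14)&(H[...,0]<35)&(H[...,1]>120)).astype(np.uint8)
p=np.argwhere(yel)[:,::-1]; print(len(p),p.mean(0),cv2.minAreaRect(p.astype(np.float32)))
E
```

```text
time_s: 0.82
position: [0.291, 0.3148, 0.2313]
tool_rot: [-0.0, 0.998, -0.055, 0.0]
force: [1.1, -0.6, 0.1]
width: 0.085
grasp_force: 0.0
time_s: 1.45
position: [0.3961, 0.0349, 0.2317]
tool_rot: [-0.0, 0.999, 0.04, 0.001]
force: [1.1, 0.4, 0.0]
width: 0.085
grasp_force: 0.0
time_s: 2.08
position: [0.4802, -0.1905, 0.2303]
tool_rot: [0.0, 0.994, 0.112, -0.001]
force: [-0.6, -0.9, -0.5]
width: 0.0852
grasp_force: 0.0
time_s: 2.33
position: [0.4794, -0.1862, 0.2315]
tool_rot: [-0.0, 0.993, 0.116, 0.0]
force: [-0.0, -0.5, 0.5]
width: 0.085
grasp_force: 0.0
[-5.43584385e-02  1.95766665e-01 -2.59194396e-01 -9.08132987e-05
 -1.11538909e+00  1.85737821e+00] (array([ 0.5566525 , -0.16904052,  0.37474417]), array([-0.30119025, -0.07062874, -0.9509448 ]))
1343 [258.55100521 292.69545793] ((255.49996948242188, 275.9999694824219), (510.99993896484375, 213.99996948242188), -0.0)
```

View pics/w1.png

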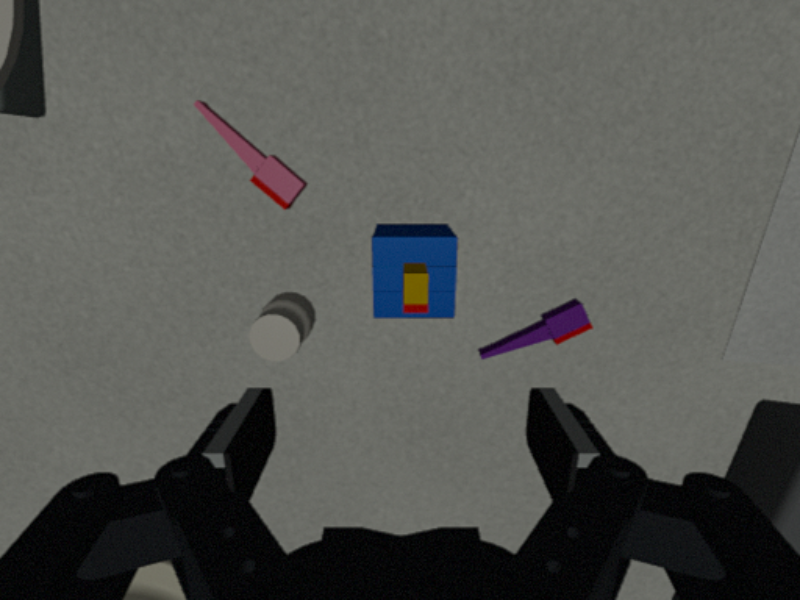

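The wrist view shows the yellow head with its red end at about (416,293). The rack looks square to the gripper, so the yaw is right. I'll compute the offset next.

```bash
python3 - <<'E'
from h import *
w=cam("wrist");s=state()
H=cv2.cvtColor(w[0],cv2.COLOR_RGB2HSV)
r=np.zeros(H.shape[:2],bool); r[140:215,235:300]=1
bright=H[...,2]>120
col=((H[...,0]<35)|(H[...,0]>170))&(H[...,1]>110)&r
m=col&bright
p=np.argwhere(m)[:,::-1]; R=cv2.minAreaRect(p.astype(np.float32)); print(len(p),R)
bl=r.copy(); bl[:]=0; bl[135:215,225:310]=1; bl&=(H[...,0]>100)&(H[...,0]<130)&(H[...,1]>120)&(H[...,2]>80)
q=np.argwhere(bl)[:,::-1]; print("blue",cv2.minAreaRect(q.astype(np.float32)))
y0,y1=p[:,1].min()-.5,p[:,1].max()+.5; x0,x1=p[:,0].min()-.5,p[:,0].max()+.5
C=np.array([onz(w,x,y,.104) for x,y in((x0,y0),(x1,y0),(x1,y1),(x0,y1))]);print(C.round(4),C.mean(0)); 
print(C.mean(0)*1000-s["position"]*1000,s["position"])
e=C[1]-C[0]; print("yaw of head y", np.degrees(np.arctan2(e[0],-e[1])))
E
```

```text
49 ((265.5, 187.5), (23.0, 13.0), 90.0)
blue ((265.0, 177.0), (50.0, 54.0), 90.0)
[[ 0.492  -0.1865  0.104 ]
 [ 0.4951 -0.2     0.104 ]
 [ 0.4708 -0.2062  0.104 ]
 [ 0.4675 -0.1923  0.104 ]] [ 0.48136935 -0.19627172  0.104     ]
[   1.76895062  -10.19051501 -127.7146796 ] [ 0.4796004  -0.18608121  0.23171468]
yaw of head y 13.26050421998335
```

```bash
python3 -m creep '[{"translation":[2,-10,-30],"turn":[0,0,0]},{"translation":[0,0,-50],"turn":[0,0,0]},{"translation":[0,0,-40],"turn":[0,0,0]},{"translation":[0,0,-20],"turn":[0,0,0]},{"translation":[0,0,0],"turn":[0,0,0]}]'
python3 - <<'E'
from h import *
w=cam("wrist"); save(w[0],"w2.png"); print(state()["position"],state()["force"])
E
```

```text
time_s: 3.05
position: [0.4808, -0.1963, 0.0902]
tool_rot: [-0.0, 0.993, 0.116, -0.002]
force: [-0.2, 0.9, -0.1]
width: 0.0853
grasp_force: 0.0
[ 0.48193248 -0.19663197  0.091546  ] [0.35553619 0.53330979 0.22259775]
```

View pics/w2.png

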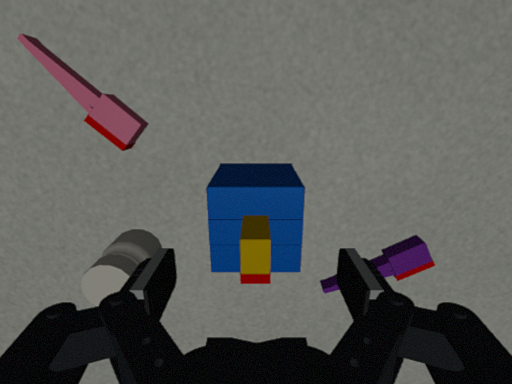

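The head is centred between the fingers, at about column 255. I'm lowering and gripping.

```bash
python3 -m creep '[{"translation":[0,0,-14],"turn":[0,0,0]},{"translation":[0,0,0],"turn":[0,0,0]}]'
python3 -m creep '[{"translation":[0,0,0],"turn":[0,0,0]},{"translation":[0,0,0],"turn":[0,0,0]},{"translation":[0,0,0],"turn":[0,0,0]},{"translation":[0,0,0],"turn":[0,0,0]},{"translation":[0,0,0],"turn":[0,0,0]}]' 10 60
python3 -m creep '[{"translation":[0,0,0],"turn":[0,0,0]},{"translation":[0,0,0],"turn":[0,0,0]},{"translation":[0,0,0],"turn":[0,0,0]}]'
```

```text
time_s: 3.35
position: [0.4813, -0.197, 0.077]
tool_rot: [-0.0, 0.993, 0.115, -0.0]
force: [-0.1, 0.0, 1.3]
width: 0.0847
grasp_force: 0.0
time_s: 3.98
position: [0.4818, -0.1972, 0.0776]
tool_rot: [-0.0, 0.993, 0.115, 0.0]
force: [0.0, 1.3, 2.3]
width: 0.0148
grasp_force: 58.7
time_s: 4.35
position: [0.4818, -0.1972, 0.0776]
tool_rot: [-0.0, 0.993, 0.115, 0.0]
force: [-1.5, 2.7, 4.8]
width: 0.0149
grasp_force: 59.0
```

```bash
python3 -m creep '[{"translation":[0,0,20],"turn":[0,0,0]},{"translation":[0,0,50],"turn":[0,0,0]},{"translation":[0,0,55],"turn":[0,0,0]},{"translation":[0,0,55],"turn":[0,0,0]},{"translation":[0,0,0],"turn":[0,0,0]}]'
python3 -m creep '[{"translation":[13,55,0],"turn":[0,0,-0.025]},{"translation":[13,55,0],"turn":[0,0,-0.025]},{"translation":[13,55,0],"turn":[0,0,-0.025]},{"translation":[13,55,0],"turn":[0,0,-0.025]},{"translation":[13,55,0],"turn":[0,0,-0.025]}]'
python3 -m creep '[{"translation":[13,55,0],"turn":[0,0,-0.025]},{"translation":[13,50,0],"turn":[0,0,-0.025]},{"translation":[0,0,0],"turn":[0,0,0]},{"translation":[0,0,0],"turn":[0,0,0]}]'
python3 - <<'E'
from h import *
b=cam("side");w=cam("wrist")
a=proj(b,state()["position"]-[0,0,.08]).astype(int); print(a)
crop=b[0][a[1]-75:a[1]+75,a[0]-50:a[0]+50]
save(np.hstack([cv2.resize(crop,(400,600),interpolation=cv2.INTER_CUBIC),cv2.resize(w[0][:,128:384],(400,600))]),"w3.png")
np.savez("v3.npz",b=b[0],w=w[0]); print(state()["position"],state()["tool_rot"],state()["force"])
E
```

```text
time_s: 4.97
position: [0.4841, -0.198, 0.2616]
tool_rot: [0.002, 0.993, 0.115, 0.005]
force: [0.6, 0.9, -2.3]
width: 0.0151
grasp_force: 58.9
time_s: 5.6
position: [0.5461, 0.0793, 0.255]
tool_rot: [0.0, 0.999, 0.052, -0.002]
force: [1.2, -0.3, -1.7]
width: 0.0149
grasp_force: 58.9
time_s: 6.1
position: [0.572, 0.1823, 0.2551]
tool_rot: [0.001, 1.0, 0.028, -0.002]
force: [0.4, 0.4, -1.6]
width: 0.015
grasp_force: 59.1
[240  92]
[0.57226415 0.18156335 0.2563701 ] [ 4.11906665e-04  9.99634881e-01  2.70041167e-02 -8.43728681e-04] [-0.25066099 -0.0614192  -1.70542443]
```

View pics/w3.png

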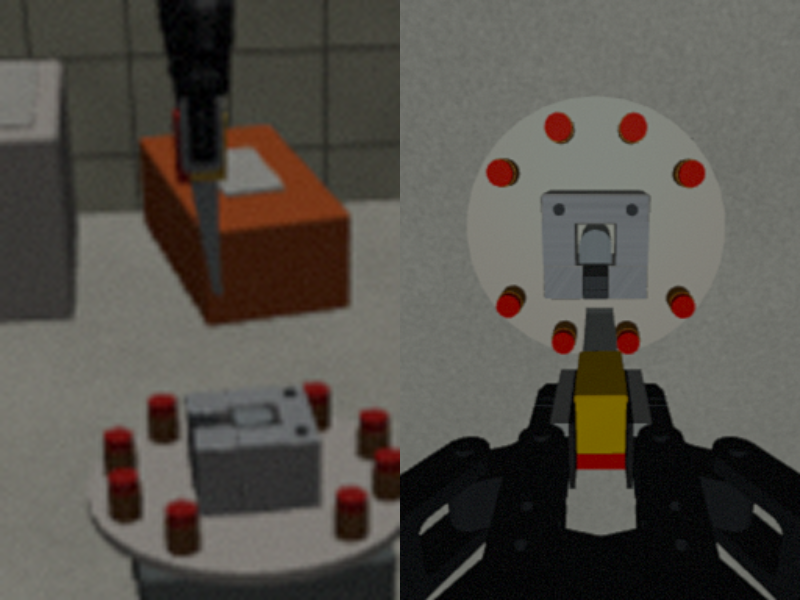

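The key hangs upright, and the wrist crop shows the hub's top face from (541,195) to (648,298). The dark cheek is at (595,275–298), the gap just above it, and the key tip's back edge at about (600,309).

```bash
cat > m.py <<'E'
from h import *
def report(pc, tip, tipz, w, p):
    C=np.array([onz(w,128+(x-400)/1.5625,y/1.5625,.103) for x,y in pc]); print(C.round(4))
    c=C.mean(0); ex=(C[0]+C[1]-C[2]-C[3]); yaw=np.arctan2(ex[1],ex[0]); ey=C[0]+C[3]-C[1]-C[2]; yaw2=np.arctan2(-ey[0],ey[1])
    print("hub",c.round(4),np.degrees([yaw,yaw2]),np.linalg.norm(C[0]-C[1]),np.linalg.norm(C[0]-C[3]))
    u=np.array([np.cos(yaw),np.sin(yaw),0]); kw=c-.0155*u; print("keyway",kw)
    t=onz(w,128+(tip[0]-400)/1.5625,tip[1]/1.5625,tipz)-.002*u; print("tip",t, "delta mm",(kw-t)*1000); 
E
python3 - <<'E'
from m import *
w=cam("wrist"); s=state(); p=s["position"]
report([(541,195.5),(650,195.5),(648,299),(545,299)],(600,309),p[2]-.0716,w,p)
# yaw tool
q=s["tool_rot"]; print("toolyaw",np.degrees(2*np.arctan2(q[2],q[1])))
# auto tip edge: gray profile down the key column
g=cv2.cvtColor(w[0],cv2.COLOR_RGB2GRAY).astype(int)
print(g[185:215,255:258].mean(1).round()); print(g[205,240:272])
print("cols row160",g[155:158,248:276].mean(0).round()); print("hub col",g[145:195,255:258].mean(1).round())
E
```

```text
[[0.6288 0.2224 0.103 ]
 [0.6326 0.151  0.103 ]
 [0.5616 0.1461 0.103 ]
 [0.5578 0.2188 0.103 ]]
hub [0.5952 0.1845 0.103 ] [3.42993956 3.0437922 ] 0.07154064546421152 0.07111819159218088
keyway [0.57970699 0.18362019 0.103     ]
tip [0.57793855 0.18092909 0.18522376] delta mm [  1.76843599   2.69110003 -82.22376197]
toolyaw 3.0824550389277077
[ 34.  42.  43.  44.  40.  42.  87. 126. 129. 129. 130. 117.  70.  52.
  53.  48.  44.  46.  44.  43.  44.  42.  44.  44.  45.  43.  45.  43.
  44.  45.]
[128 127 126 126 129 124  94  45  40  43  42  45  47  43  44  44  47  41
  44  46  44  41  43  43  56  99 131 132 130 119  96  86]
cols row160 [ 97.  98.  98.  97.  97.  98.  98.  97.  96.  97.  98.  97.  95.  96.
 104. 121. 116.  68.  85. 104. 105. 104. 104. 104. 104. 104. 104. 104.]
hub col [ 40.  41.  55.  87.  97.  98.  96.  97.  97.  97.  97.  96.  97.  96.
  97.  96.  97.  98.  97.  96.  97.  96.  99.  86.  41.  20.  22.  22.
  20.  23.  21.  23.  41.  43.  44.  42.  44.  44.  44.  42.  34.  42.
  43.  44.  40.  42.  87. 126. 129. 129.]
```

```bash
python3 -m creep '[{"translation":[2,3,-20],"turn":[0,0,0]},{"translation":[0,0,-30],"turn":[0,0,0]},{"translation":[0,0,-20],"turn":[0,0,0]},{"translation":[0,0,0],"turn":[0,0,0]},{"translation":[0,0,0],"turn":[0,0,0]}]'
python3 - <<'E'
from h import *
w=cam("wrist"); s=state(); p=s["position"]; print(p,s["force"],2*np.degrees(np.arctan2(s["tool_rot"][2],s["tool_rot"][1])))
u0,v0=proj(w,p-[-.006,0,.0716]).round(); print(u0,v0)
u0,v0=int(u0)-50,int(v0)-60
save(cv2.resize(w[0][v0:v0+75,u0:u0+100],(800,600),interpolation=cv2.INTER_CUBIC),"w4.png"); print(u0,v0)
g=cv2.cvtColor(w[0],cv2.COLOR_RGB2GRAY).astype(int)
E
```

```text
time_s: 6.88
position: [0.5754, 0.1854, 0.1886]
tool_rot: [-0.0, 1.0, 0.027, 0.001]
force: [-0.5, -0.9, -1.3]
width: 0.0151
grasp_force: 59.1
[0.57552955 0.18562029 0.18887198] [ 0.29847777 -0.24819893 -1.28158114] 3.143512670498316
255.0 200.0
205 140
```

View pics/w4.png

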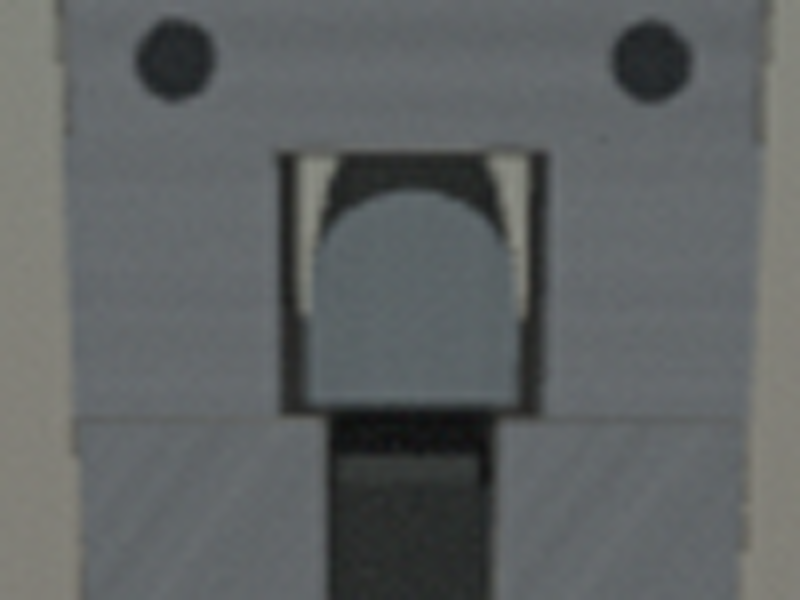

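The tip's back edge is at crop (406,455), spanning x 337–475. The flat's edge is at y≈408, the cheek edge shows at y≈485 to the right of the key, and the slot's sides are at x 332–492.

```bash
python3 - <<'E'
from h import *
w=cam("wrist"); p=state()["position"]
P=lambda x,y,z: onz(w,205+x/8-.5,140+y/8-.5,z)
yaw=np.radians(3.1);u=np.array([np.cos(yaw),np.sin(yaw),0]);v=np.array([-u[1],u[0],0])
f=P(412,409,.103);c=P(412,485,.103);t=P(406,455,p[2]-.0716)
for n,q in(("flat",f),("cheek",c),("tipback",t)): print(n,q.round(4),(q@u*1000).round(1),(q@v*1000).round(1))
E
```

```text
flat [0.585  0.1854 0.103 ] 594.2 153.5
cheek [0.5765 0.1849 0.103 ] 585.6 153.5
tipback [0.5845 0.1859 0.1172] 593.7 154.0
```

```bash
python3 -m creep '[{"translation":[-1,-0.5,0],"turn":[0,0,0]},{"translation":[0,0,-8],"turn":[0,0,0]},{"translation":[0,0,-6],"turn":[0,0,0]},{"translation":[0,0,0],"turn":[0,0,0]}]'
python3 -m creep '[{"translation":[0,0,-5],"turn":[0,0,0]},{"translation":[0,0,-5],"turn":[0,0,0]},{"translation":[0,0,0],"turn":[0,0,0]},{"translation":[0,0,0],"turn":[0,0,0]}]'
```

```text
time_s: 7.48
position: [0.5732, 0.185, 0.1723]
tool_rot: [0.0, 1.0, 0.028, -0.001]
force: [0.1, 0.6, -1.4]
width: 0.015
grasp_force: 59.1
time_s: 7.98
position: [0.574, 0.1853, 0.1634]
tool_rot: [-0.0, 1.0, 0.028, 0.0]
force: [1.2, 0.9, -1.3]
width: 0.0148
grasp_force: 59.1
```

```bash
python3 -m creep '[{"translation":[0,0,-3],"turn":[0,0,0]},{"translation":[0,0,0],"turn":[0,0,0]},{"translation":[0,0,0],"turn":[0,0,0]}]'
python3 -m creep '[{"translation":[0,0,-3],"turn":[0,0,0]},{"translation":[0,0,0],"turn":[0,0,0]},{"translation":[0,0,0],"turn":[0,0,0]}]'
python3 -m creep '[{"translation":[1,0,0],"turn":[0,0,0]},{"translation":[0,0,0],"turn":[0,0,0]},{"translation":[0,0,0],"turn":[0,0,0]}]'
```

```text
time_s: 8.35
position: [0.5742, 0.1854, 0.1605]
tool_rot: [-0.0, 1.0, 0.028, 0.001]
force: [2.4, 0.7, -3.6]
width: 0.015
grasp_force: 59.2
time_s: 8.72
position: [0.5744, 0.1855, 0.1575]
tool_rot: [-0.0, 1.0, 0.028, 0.001]
force: [4.0, -0.4, -1.1]
width: 0.0147
grasp_force: 59.2
time_s: 9.1
position: [0.5747, 0.1854, 0.1574]
tool_rot: [-0.0, 1.0, 0.028, 0.0]
force: [2.8, 0.3, -0.4]
width: 0.015
grasp_force: 59.2
```

```bash
python3 -m creep '[{"translation":[1,0,0],"turn":[0,0,0]},{"translation":[0,0,0],"turn":[0,0,0]},{"translation":[0,0,0],"turn":[0,0,0]}]'
python3 -m creep '[{"translation":[0.5,0,0],"turn":[0,0,0]},{"translation":[0,0,0],"turn":[0,0,0]},{"translation":[0,0,0],"turn":[0,0,0]}]'
```

```text
time_s: 9.48
position: [0.5752, 0.1849, 0.1569]
tool_rot: [0.0, 1.0, 0.028, -0.001]
force: [1.4, 0.3, -1.9]
width: 0.0151
grasp_force: 59.2
time_s: 9.85
position: [0.5758, 0.185, 0.157]
tool_rot: [0.0, 1.0, 0.028, -0.001]
force: [-0.3, 0.0, -1.1]
width: 0.0151
grasp_force: 59.1
```

```bash
python3 -m creep '[{"translation":[0.5,0,-3],"turn":[0,0,0]},{"translation":[0,0,0],"turn":[0,0,0]},{"translation":[0,0,0],"turn":[0,0,0]}]'
python3 -m creep '[{"translation":[0.5,0,-3],"turn":[0,0,0]},{"translation":[0,0,0],"turn":[0,0,0]},{"translation":[0,0,0],"turn":[0,0,0]}]'
```

```text
time_s: 10.22
position: [0.5766, 0.1852, 0.1542]
tool_rot: [0.0, 1.0, 0.028, -0.0]
force: [0.1, -0.3, -1.6]
width: 0.0152
grasp_force: 59.1
time_s: 10.6
position: [0.5769, 0.1851, 0.151]
tool_rot: [0.0, 1.0, 0.028, -0.001]
force: [-0.2, -0.7, -1.8]
width: 0.0153
grasp_force: 59.1
```

```bash
for i in 1; do :; done; python3 -m creep '[{"translation":[0.3,0,-2],"turn":[0,0,0]},{"translation":[0,0,0],"turn":[0,0,0]},{"translation":[0,0,0],"turn":[0,0,0]}]'
python3 -m creep '[{"translation":[0.3,0,-2],"turn":[0,0,0]},{"translation":[0,0,0],"turn":[0,0,0]},{"translation":[0,0,0],"turn":[0,0,0]}]'
```

```text
time_s: 10.98
position: [0.5771, 0.1851, 0.149]
tool_rot: [0.0, 1.0, 0.028, -0.001]
force: [-1.6, -0.2, -2.6]
width: 0.015
grasp_force: 59.1
time_s: 11.35
position: [0.5774, 0.185, 0.1471]
tool_rot: [0.0, 1.0, 0.028, -0.001]
force: [-4.4, -0.3, -0.8]
width: 0.0147
grasp_force: 59.3
```

```bash
python3 -m creep '[{"translation":[-0.3,0,-1.5],"turn":[0,0,0]},{"translation":[0,0,0],"turn":[0,0,0]},{"translation":[0,0,0],"turn":[0,0,0]}]'
python3 -m creep '[{"translation":[0,0,-1.5],"turn":[0,0,0]},{"translation":[0,0,0],"turn":[0,0,0]},{"translation":[0,0,0],"turn":[0,0,0]}]'
```

```text
time_s: 11.72
position: [0.5775, 0.1851, 0.1462]
tool_rot: [0.0, 1.0, 0.028, -0.0]
force: [-4.7, -0.5, 2.1]
width: 0.0152
grasp_force: 59.8
time_s: 12.1
position: [0.5775, 0.1852, 0.1451]
tool_rot: [0.0, 1.0, 0.028, 0.0]
force: [-5.4, -1.3, 4.6]
width: 0.0149
grasp_force: 60.1
```

```bash
python3 -m creep '[{"translation":[-0.5,0,-1.5],"turn":[0,0,0]},{"translation":[0,0,0],"turn":[0,0,0]},{"translation":[0,0,0],"turn":[0,0,0]}]'
python3 -m creep '[{"translation":[-0.5,0,-1.5],"turn":[0,0,0]},{"translation":[0,0,0],"turn":[0,0,0]},{"translation":[0,0,0],"turn":[0,0,0]}]'
```

```text
time_s: 12.48
position: [0.5775, 0.1853, 0.1444]
tool_rot: [-0.0, 1.0, 0.028, 0.001]
force: [-5.7, -1.8, 7.0]
width: 0.0151
grasp_force: 60.4
time_s: 12.85
position: [0.5775, 0.1854, 0.1437]
tool_rot: [-0.0, 1.0, 0.028, 0.001]
force: [-6.2, -1.4, 8.6]
width: 0.015
grasp_force: 60.7
```

```bash
python3 -m creep '[{"translation":[0,0,0],"turn":[0,0,0]},{"translation":[0,0,0],"turn":[0,0,0]},{"translation":[0,0,0],"turn":[0,0,0]},{"translation":[0,0,0],"turn":[0,0,0]}]' 60
python3 -m creep '[{"translation":[0,0,20],"turn":[0,0,0]},{"translation":[0,0,35],"turn":[0,0,0]},{"translation":[0,0,0],"turn":[0,0,0]}]'
python3 -m creep '[{"translation":[0,0,0],"turn":[0,0,0]},{"translation":[0,0,0],"turn":[0,0,0]},{"translation":[0,0,0],"turn":[0,0,0]},{"translation":[0,0,0],"turn":[0,0,0]},{"translation":[0,0,0],"turn":[0,0,0]}]' 0 60
python3 - <<'E'
from h import *
b=cam("side");p=state()["position"]; print(p,state()["force"])
a=proj(b,[.58,.185,.12]).astype(int); 
save(cv2.resize(b[0][a[1]-45:a[1]+45,a[0]-60:a[0]+60],(800,600),interpolation=cv2.INTER_CUBIC),"s5.png")
E
```

```text
time_s: 13.35
position: [0.5769, 0.1853, 0.1411]
tool_rot: [-0.0, 1.0, 0.028, 0.0]
force: [-0.0, -0.1, 0.0]
width: 0.0601
grasp_force: 0.0
time_s: 13.72
position: [0.5784, 0.1861, 0.1996]
tool_rot: [-0.001, 1.0, 0.028, 0.003]
force: [0.3, -0.7, -0.3]
width: 0.0598
grasp_force: 0.0
time_s: 14.35
position: [0.5765, 0.1852, 0.1961]
tool_rot: [0.0, 1.0, 0.028, -0.0]
force: [-0.3, 0.8, -0.1]
width: -0.0001
grasp_force: 0.0
[0.57654031 0.18519502 0.19618661] [ 0.16353669 -0.23481633  0.03789183]
```

View pics/s5.png

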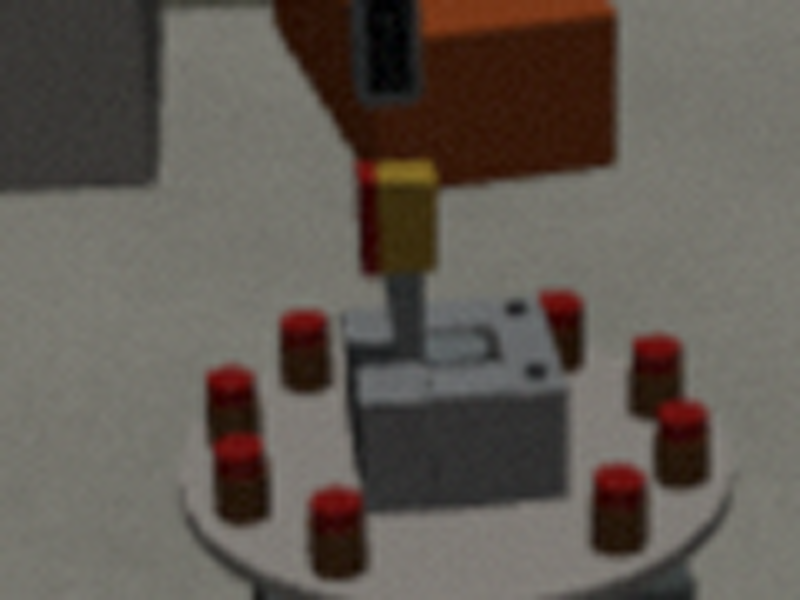

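The key stands upright in the slot, with its head at (397,165) and the closed fingers above it at (390,95). Next I'm pressing down on the head.

```bash
python3 -m creep '[{"translation":[1,0,-12],"turn":[0,0,0]},{"translation":[0,0,-10],"turn":[0,0,0]},{"translation":[0,0,0],"turn":[0,0,0]},{"translation":[0,0,0],"turn":[0,0,0]}]'
python3 -m creep '[{"translation":[0,0,-2],"turn":[0,0,0]},{"translation":[0,0,-2],"turn":[0,0,0]},{"translation":[0,0,0],"turn":[0,0,0]},{"translation":[0,0,0],"turn":[0,0,0]}]'
```

```text
time_s: 14.9
position: [0.5776, 0.1852, 0.1743]
tool_rot: [0.0, 1.0, 0.028, 0.0]
force: [-0.0, -0.2, 0.8]
width: 0.0002
grasp_force: 0.0
time_s: 15.4
position: [0.5776, 0.1853, 0.1705]
tool_rot: [-0.0, 1.0, 0.028, 0.0]
force: [-0.2, -0.0, -0.9]
width: 0.0002
grasp_force: 0.3
```

```bash
python3 -m creep '[{"translation":[0,0,-2],"turn":[0,0,0]},{"translation":[0,0,0],"turn":[0,0,0]},{"translation":[0,0,0],"turn":[0,0,0]}]'
python3 -m creep '[{"translation":[0,0,-2],"turn":[0,0,0]},{"translation":[0,0,0],"turn":[0,0,0]},{"translation":[0,0,0],"turn":[0,0,0]}]'
```

```text
time_s: 15.78
position: [0.5781, 0.1854, 0.1704]
tool_rot: [-0.0, 1.0, 0.028, 0.001]
force: [-2.4, 0.0, 7.5]
width: -0.0001
grasp_force: 3.6
time_s: 16.15
position: [0.5784, 0.1854, 0.1699]
tool_rot: [-0.0, 1.0, 0.028, 0.002]
force: [-4.0, -0.1, 11.8]
width: -0.0002
grasp_force: 6.2
```

```bash
python3 -m creep '[{"translation":[-0.5,0,-1],"turn":[0,0,0]},{"translation":[0,0,0],"turn":[0,0,0]},{"translation":[0,0,0],"turn":[0,0,0]}]'
python3 -m creep '[{"translation":[-0.5,0,-0.8],"turn":[0,0,0]},{"translation":[0,0,0],"turn":[0,0,0]},{"translation":[0,0,0],"turn":[0,0,0]}]'
```

```text
time_s: 16.52
position: [0.5783, 0.1856, 0.1696]
tool_rot: [-0.0, 1.0, 0.028, 0.003]
force: [-4.9, -0.6, 14.3]
width: 0.0001
grasp_force: 7.3
time_s: 16.9
position: [0.5781, 0.1857, 0.1693]
tool_rot: [-0.001, 1.0, 0.028, 0.003]
force: [-4.1, -0.5, 14.8]
width: 0.0001
grasp_force: 7.8
```

```bash
python3 -m creep '[{"translation":[0,0,-0.6],"turn":[0,0,0]},{"translation":[0,0,0],"turn":[0,0,0]},{"translation":[0,0,0],"turn":[0,0,0]},{"translation":[0,0,0],"turn":[0,0,0]}]'
python3 - <<'E'
from h import *
F=[]
for i in range(3): cam("side"); F.append(state()["force"])
print(np.round(F,1),state()["position"])
E
```

```text
time_s: 17.4
position: [0.5782, 0.1857, 0.1691]
tool_rot: [-0.001, 1.0, 0.028, 0.003]
force: [-5.2, -1.2, 17.3]
width: -0.0003
grasp_force: 8.6
[[-4.9 -0.7 16.9]
 [-5.  -0.8 17.5]
 [-5.  -0.  17.3]] [0.5782044  0.18571028 0.16908756]
```

```bash
python3 -m creep '[{"translation":[0,0,5],"turn":[0,0,0]},{"translation":[0,0,10],"turn":[0,0,0]},{"translation":[0,0,30],"turn":[0,0,0]},{"translation":[0,0,50],"turn":[0,0,0]},{"translation":[0,0,0],"turn":[0,0,0]}]'
python3 -m creep '[{"translation":[0,0,0],"turn":[0,0,0]},{"translation":[0,0,0],"turn":[0,0,0]},{"translation":[0,0,0],"turn":[0,0,0]}]'
python3 - <<'E'
from h import *
b=cam("side");print(state()["position"],state()["force"])
a=proj(b,[.58,.185,.12]).astype(int); 
save(np.hstack([cv2.resize(b[0][a[1]-45:a[1]+45,a[0]-30:a[0]+30],(400,600),interpolation=cv2.INTER_CUBIC),cv2.resize(b[0][:,50:450],(400,384*1))[:384] if 0 else cv2.copyMakeBorder(cv2.resize(b[0],(400,300)),0,300,0,0,cv2.BORDER_CONSTANT)]),"s6.png")
E
```

```text
time_s: 18.18
position: [0.5787, 0.186, 0.2638]
tool_rot: [-0.002, 1.0, 0.028, 0.004]
force: [-0.0, 0.8, 0.3]
width: 0.0
grasp_force: 0.0
time_s: 18.55
position: [0.5762, 0.185, 0.2577]
tool_rot: [0.001, 1.0, 0.028, -0.001]
force: [-0.3, -0.5, -0.6]
width: 0.0
grasp_force: 0.0
[0.57628304 0.18507271 0.25791587] [-0.03481793  0.59414059 -0.56938854]
```

View pics/s6.png

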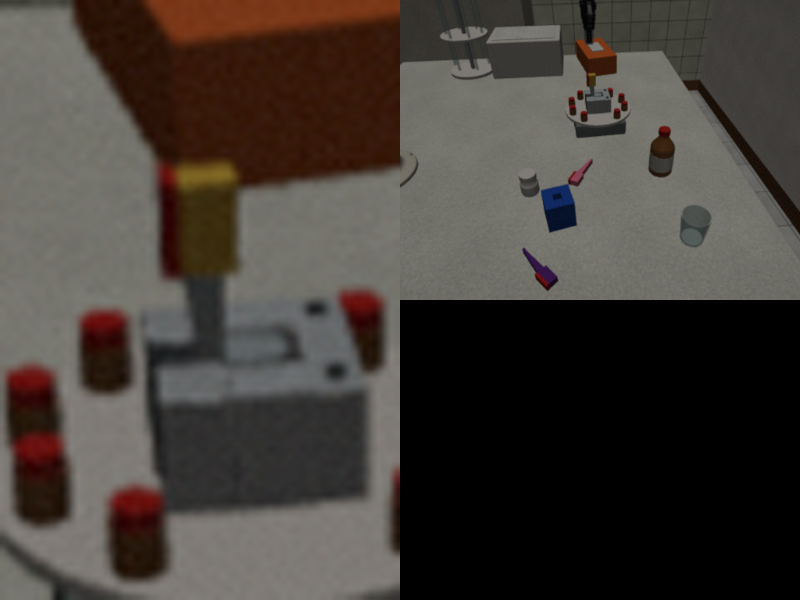

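The key stands upright with its head at (200,170), wedged in the slot with the red end outward. The bottle, jar and beaker are where they were, and the gripper is clear.

```bash
python3 -c "
from workcell import *
print(sign_off())"
```

```text
the job is handed in; nothing more can be done
None
```

I put the taper key in the keyway, thin end down and red end outward, pressed it down by its head with about 17 N, and let go; it stayed upright and in place. The bottle, jar and beaker weren't touched, and I handed the job in at about 19 s.

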